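# Set the airbrush air valve for priming

### The arm

A 6-joint arm with a two-finger parallel gripper is mounted at the origin on the work surface. World frame = base frame: x ahead of the robot, y to its left, z up, the work surface at z = 0. Lengths are in m, angles in rad, forces in N, time in s.
With the tool pointing down it reaches from about 0.275 to 0.725 m from the base axis. Payload 15.9 kg.
Tool frame: the origin (TCP) lies between the finger pads; the fingertips stand 11 mm ahead of it and the grasp point (between the pads) lies 8 mm behind it; z points along the fingers, y is the line along which they close (so a half turn about z gives the same grasp; the last joint's range is limited). The gripper opens to 85 mm and grips with 20 to 120 N. Pads are 22 mm wide; open, the fingers measure 114 mm over their backs; the gripper's body (76 mm by 85 mm) begins 54 mm behind the grasp point. The pads swing forward as they close: fully open they stand 13 mm farther back than shut.
Start: joints at [1.219, 0.213, -0.034, 1.323, 0, 1.571], TCP at [0.172, 0.469, 0.242] pointing down, gripper open.
Joint ranges: [-2.98, 2.98], [-0.74, 1.72], [-1.14, 1.35], [-2.1, 2.04], [-1.57, 1.44], [-3.14, 3.14]. Speed limits (rad/s): [1.89, 1.89, 2.39, 2.57, 3.14, 3.14].

### API

Orientations are given as a unit quaternion [w, x, y, z].
In Python, from plant import manip gives the robot as it stands.
- The arm moves only by the shell command python3 -m jog 'ROWS' [FORCE]. ROWS is a JSON object of lists of equal length, an entry for each row: "offset": the shift along the world's x, y, z in cm, a list of three; "twist": the turn, a rotation vector about the world's x, y, z in degrees, a list of three; "hand": the closure in counts, from 0 (fully open) to 255 (shut). In form: {"offset": [[dx, dy, dz], ...], "twist": [[rx, ry, rz], ...], "hand": [hand, ...]}. A call has 1 to 20 rows; each row shifts and turns the commanded pose from where the row before left it; what a row does not reach is not made up. A row lasts 1/8 s, in which the tool goes at most 62.5 mm and 10.7 degrees, less where a joint would pass 70% of its speed; a pose out of reach is approached as far as the arm can. A call with a gripper value outside its range is refused whole. The fingers move at their own pace and stop on an object; FORCE is the grip in N (left out, the last holds). Time passes only in rows, so rows that do not move let the fingers close. It gives the time, the measured TCP pose, the force, the opening and the grip force at its end, in the units of the state.
- manip.state(): the state, without advancing time (a new reading comes with each control period).
- manip.get_image(name): name is "side" or "top"; returns (picture, depth): 400x640x3 uint8, red, green, blue; 400x640 float32, m along the optical axis (not along the pixel's ray), 0 where there is no reading.
- manip.calibration(name): a dict with "fx", "fy", "cx", "cy" (pixels), "dist" ([k1, k2, p1, p2, k3] as OpenCV has them; the pictures are not rectified), "cam_to_world" (4x4, takes a point from camera to world coordinates). Camera axes: x right, y down, z forward; pixel columns grow to the right and rows downward; lengths in m; the calibration is good to about 2 mm. A picture is of the moment at which its call begins. calibration takes no time and is no camera call.
- manip.finish_job(): hands the job in; it is judged then, once.
The state is a dict: "t": time; "q": joint angles; "joint_vel": joint speeds; "joint_efforts": joint torques, N m; "tcp_pos": TCP position; "ee_rot": TCP orientation; "force": force on the tool from outside, world axes, zero at the start; "torque": the same for the moment, N m; "opening": finger opening in m; "grip_force": force on a finger pad.
Only numpy, scipy, OpenCV 4.12 (cv2) and the standard library are available. Lean on these libraries where they do the work, as an engineer would, in place of code of your own. Each camera call takes 0.05 s, during which the arm holds its last target. There are 200 camera calls.

### The job

Swing the magnifier lamp away from the airbrush compressor and centre its lens over the motorcycle frame on the turntable. Then set the air valve by feel: turn its black handwheel clockwise until the needle just seats, gently so the soft seat is not crushed, and back it out three quarters of a turn. Leave the frame and the other things on the desk where they stand, and let go of everything.

Things in the scene. Friction and masses are not known exactly. Their poses are not given: they have to be found in the camera images.
- lamp_pivot (a point): Vertical hinge axis of the magnifier lamp: a white round foot (150 mm diameter, 26 mm high) and steel post standing on the desk. This fixed point lies on the post's axis at the height of the swinging arm's centreline, 290 mm above the desk; the hinge hub reaches 327 mm up, radius 19 mm.
- lamp_grip (a point): Place to hold the lamp arm: on the centreline of its level round white tube (16 mm diameter, 290 mm above the desk), 205 mm from the hinge axis. Free tube runs 20 to 235 mm from the hinge axis. The point moves with the arm; its -x axis points from the hinge along the arm to the lens, z is up.
- lamp_lens (a point): Centre of the lamp's round lens, at the end of the arm 300 mm from the hinge axis. The white ring head around it is 132 mm in diameter and lies 236 to 258 mm above the desk. It moves with the arm.
- lamp_arm (a joint): Angle of the lamp arm about the upright post, rad, growing counterclockwise seen from above, limits -1.5 and 1.5; the hinge has friction of about 0.35 Nm (about 2 N at the grip point) and stays where it is left. At the start the lens hangs over the valve.
- turntable: Hobby turntable: grey disc 170 mm in diameter with a cork top at 26 mm height, turning on a black base. Origin on its centre at desk level. The base does not move; its centre is 290 to 310 mm from the lamp's hinge axis.
- frame: Loose white plastic motorcycle frame (a model, 160 mm long, 56 mm wide, 107 mm high, 70 g) standing on the turntable. Origin under its middle, on the cork; x along its length, z up. Bystander.
- valve: Brass needle valve in the compressor's level outlet pipe, fixed. Origin on the pipe axis 75 mm above the desk; y runs level along the pipe towards the pump; z is the stem axis, pointing up and out through the handwheel, leaning 25 degrees from upright towards the operator (to -x of compressor). Pipe, bonnet and stem are at most 17.5 mm in radius.
- wheel_center (a point): Centre of the valve's round black handwheel, 90 mm from valve along its z; axes as valve; fixed, does not turn with the wheel. Wheel 64 mm in diameter, rim 18 mm high (9 mm to each side of this point along z). Grasp it across the rim, at any angle, fingers along the stem; 20 mm of room for fingertips under the rim. A red mark shows one place on the rim.
- wheel (a joint): Turn of the handwheel about the stem, rad, counted from the seat: 0 where the needle sits on its seat (it reads no lower), growing counterclockwise (opening) seen looking onto the wheel; stop at 12.5. Packing friction of 0.12 Nm holds it where it is left; seating is felt as a clear rise of the moment. Starts 0.5 to 1.3 rad open.
- compressor: Airbrush compressor on a grey steel tray (290 by 380 mm), heavy, fixed. Origin on the desk under the valve's origin; y along the pipe to the black pump, x away from the operator. The pump (top 168 mm high) begins 147 mm along +y; filter and pressure gauge (top 140 mm) lie 86 to 130 mm along +y. On the -y side only a coupler below 90 mm height.
- file: Loose steel file with a wooden handle, 207 mm long, 20 mm high, lying on the desk; origin under it near its middle, x along it. Bystander.
- brush_rest: Loose white ceramic brush rest, 95 by 30 mm, 20 mm high; origin under its middle, long side along y. Bystander.
- paint_jar: Loose grey paint jar, 42 mm diameter, 58 mm high; origin under its middle. Bystander.
- primer_bottle: Loose grey primer bottle, 48 mm diameter, 105 mm high; origin under its middle. Bystander.
- thinner_bottle: Loose white thinner bottle with a red cap, 52 mm diameter, 120 mm high; origin under its middle. Bystander.
- organizer: Fixed black plastic tool organizer (150 by 230 mm, 145 mm high, tools standing up to 230 mm) with a tilt-out bin beneath; origin under its middle. Bystander. (A fixed white spray booth, 300 by 270 mm and 300 mm high, stands at the far left edge of the desk, centred near x 0.60, y 0.77 m.)
- seat (a joint): Squeeze of the valve's soft seat ring, rad of stem turn: 0 when not squeezed, negative when the wheel is forced clockwise after the needle has seated. The ring gives from about 0.2 Nm on, then like a spring of 3 Nm per rad, and springs back to 0 when let go. Forced beyond -0.2 rad (about 0.8 Nm) it is crushed.
There are look-alikes about, which are no part of the job. What is shaped like the turntable but yellow is not meant.

How it is judged:
By the outcome, as a careful person would: the job done as asked, in the order asked, and still so for the second after the job is handed in, with the robot touching nothing.
It also fails if it takes over 72 s, if anything falls off the work surface, if the arm or the gripper's body presses on something with over 40 N, if the wrist force passes 120 N, or if a joint passes its speed limit or range.

## Working session

There is one attempt and no reset: what is moved stays moved. The work goes in short steps, Python scripts to look and compute and a shell command to move; the robot and the scene stay as the last step left them, time stands still between calls to the robot, and variables do not carry over. Pictures are saved under pics/ and viewed, at most 10 in all, crops included, and the job is handed in when it is done.

```bash
ls; mkdir -p pics; cat > h.py <<'E'
import numpy as np,cv2
from plant import manip
def cal(n):
    c=manip.calibration(n);K=np.array([[c['fx'],0,c['cx']],[0,c['fy'],c['cy']],[0,0,1.]]);return K,np.array(c['dist'],float),np.array(c['cam_to_world'])
def ray(n,uv):
    K,d,T=cal(n);p=cv2.undistortPoints(np.array(uv,float).reshape(-1,1,2),K,d)[:,0]
    D=np.c_[p,np.ones(len(p))]@T[:3,:3].T;return T[:3,3],D
def onz(n,uv,z):
    o,D=ray(n,uv);return o+D*((z-o[2])/D[:,2])[:,None]
def cloud(n,dep):
    h,w=dep.shape;v,u=np.mgrid[:h,:w];o,D=ray(n,np.c_[u.ravel(),v.ravel()])
    return (o+D*dep.ravel()[:,None]).reshape(h,w,3)
E
python3 - <<'E'
from h import *
for n in('top','side'):
    im,d=manip.get_image(n);np.savez('pics/%s0.npz'%n,im=im,d=d);cv2.imwrite('pics/%s0.png'%n,im[:,:,::-1]);print(n,cal(n)[2].round(3).tolist(),cal(n)[0][0,0])
print(manip.state())
E
```

```text
pics
top [[-0.005, -0.992, 0.126, 0.333], [-1.0, 0.005, -0.001, -0.196], [0.001, -0.126, -0.992, 1.747], [0.0, 0.0, 0.0, 1.0]] 515.9911721486733
side [[0.982, -0.123, 0.141, 0.387], [-0.187, -0.586, 0.788, -1.101], [-0.014, -0.801, -0.599, 0.872], [0.0, 0.0, 0.0, 1.0]] 391.11200776166237
{'t': 0.1, 'q': array([ 1.21898436e+00,  2.13313448e-01, -3.49604692e-02,  1.32351877e+00,
        3.59263575e-06,  1.57080167e+00]), 'joint_vel': array([ 1.16486933e-03, -1.86208686e-03,  1.49345420e-03, -2.58454300e-05,
       -3.62867706e-04,  2.13753674e-03]), 'joint_efforts': array([-3.17046688e-03, -6.87246680e+01,  4.87806416e+01,  1.20806746e-02,
       -1.41841201e-04, -1.36112126e-05]), 'tcp_pos': array([0.17219855, 0.46910261, 0.24187664]), 'ee_rot': array([-8.89492153e-05,  1.75002820e-01,  9.84567806e-01, -4.90179969e-04]), 'force': array([-0.59813912,  0.38475409, -0.0392422 ]), 'torque': array([ 0.01056204, -0.03576193, -0.01251708]), 'grip_force': 0.0, 'opening': 0.08546956393975401}
```

View pics/top0.png

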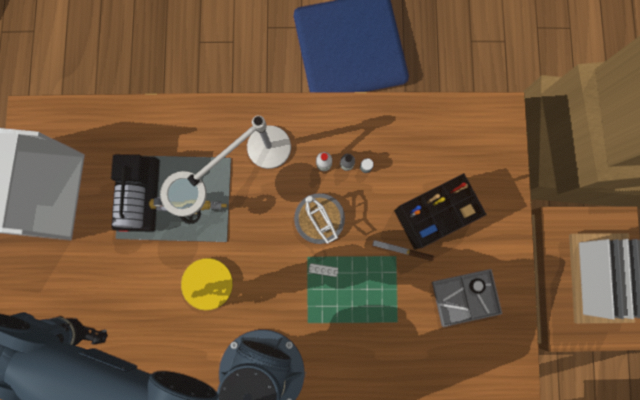

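View pics/side0.png

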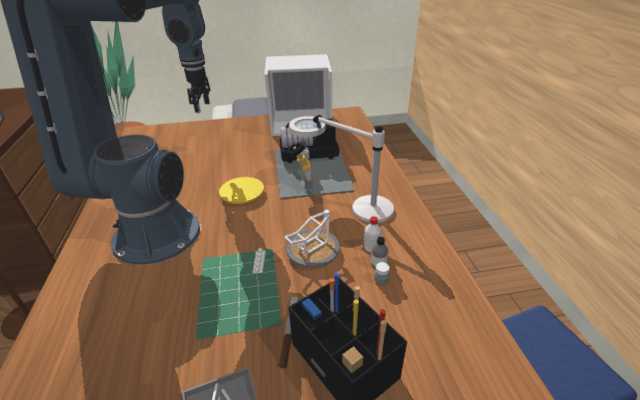

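Top view: the post hub is at (258,122), the lens at (183,193) over the compressor, and the grey turntable with the frame at (321,217). The look-alike yellow disc is at (206,284). The black wheel is partly hidden under the lens, near (190,213). The loose items are bottles at (325,160), (347,162) and (367,165), the file at (402,250) and the brush rest at (323,270). Side view: the lens is at (307,127), the post at (377,140), the turntable at (313,248) and the yellow disc at (242,190).

```bash
python3 - <<'E'
from h import *
z=np.load('pics/top0.npz');im,d=z['im'],z['d'];P=cloud('top',d);hsv=cv2.cvtColor(im,cv2.COLOR_RGB2HSV)
print('pts',[(p,P[p[1],p[0]].round(3).tolist()) for p in[(258,121),(225,153),(183,193),(270,148),(321,217),(206,284),(190,213),(200,206)]])
print('hub',onz('top',[(258,121)],.327).round(4))
white=(hsv[...,1]<50)&(hsv[...,2]>130)
# head ring
def circ(mask,name,z):
    c=max(cv2.findContours(mask.astype(np.uint8),0,1)[0],key=cv2.contourArea)
    Q=onz('top',c[:,0].astype(float),z)[:,:2]
    (x,y),r=cv2.minEnclosingCircle((Q*1000).astype(np.float32));print(name,round(x),round(y),'r',round(r),'med',np.median(Q,0).round(3))
H=P[...,2]
reg=np.zeros(H.shape,bool);reg[165:225,150:215]=1
circ(reg&(H>.225)&(H<.275),'head',.258)
reg[:]=0;reg[120:175,240:300]=1
circ(reg&(H>.015)&(H<.04),'foot',.026)
reg[:]=0;reg[185:250,285:355]=1
circ(reg&(H>.012)&(H<.2),'table+frame',.026)
m=reg&(H>.012)&(H<.034)
Q=P[m];print('tt depth', (Q.min(0)).round(3),Q.max(0).round(3))
F=P[reg&(H>.045)];(c,s,a)=cv2.minAreaRect((F[:,:2]*1000).astype(np.float32));print('frame rect',c,s,a,F.max(0))
# arm tube
reg[:]=0;reg[125:185,195:255]=1
Tb=P[reg&(H>.27)&(H<.31)];print('tube n',len(Tb));v=cv2.fitLine(Tb[:,:2].astype(np.float32),cv2.DIST_L2,0,.01,.01).ravel();print(v, Tb[:,2].mean(), Tb.min(0),Tb.max(0))
# tray
reg[:]=0;reg[140:255,100:245]=1
g=reg&(hsv[...,1]<70)&(H<.03)&(H>-.01)&(hsv[...,2]>60)
T=P[g];print('tray',cv2.minAreaRect((T[:,:2]*1000).astype(np.float32)),np.median(T[:,2]))
cv2.imwrite('pics/crop1.png',np.vstack([cv2.resize(im[150:250,100:260,::-1],(640,400),interpolation=2)]))
s=np.load('pics/side0.npz')['im'];cv2.imwrite('pics/crop2.png',cv2.resize(s[100:200,255:415,::-1],(800,500),interpolation=2))
a=cv2.imread('pics/crop1.png');b=cv2.resize(s[95:205,265:365,::-1],(360,400),interpolation=2);cv2.imwrite('pics/c12.png',cv2.resize(np.hstack([a,b]),(800,320)))
E
```

```text
pts [((258, 121), [0.753, -0.02, 0.329]), ((225, 153), [0.668, 0.078, 0.299]), ((183, 193), [0.56, 0.209, 0.249]), ((270, 148), [0.745, -0.025, 0.036]), ((321, 217), [0.508, -0.197, 0.039]), ((206, 284), [0.289, 0.184, 0.028]), ((190, 213), [0.5, 0.185, 0.258]), ((200, 206), [0.52, 0.155, 0.259])]
hub [[ 0.7536 -0.0194  0.327 ]]
head 558 207 r 69 med [0.573 0.196]
foot 753 -20 r 75 med [ 0.761 -0.017]
table+frame 505 -189 r 87 med [ 0.506 -0.187]
tt depth [ 0.403 -0.309  0.012] [ 0.621 -0.082  0.034]
frame rect (456.40087890625, -204.97979736328125) (235.14910888671875, 75.47207641601562) 13.585028648376465 [ 0.56680359 -0.14728394  1.74691956]
tube n 453
[ 0.66559345 -0.7463145   0.6655969   0.0826814 ] 0.29813040526508533 [ 0.57892437 -0.00584318  0.27170461] [0.74713574 0.16381173 0.30847121]
tray ((612.723876953125, 301.2597351074219), (387.0675048828125, 356.3760070800781), 87.40156555175781) 0.008347165137595147
```

View pics/c12.png

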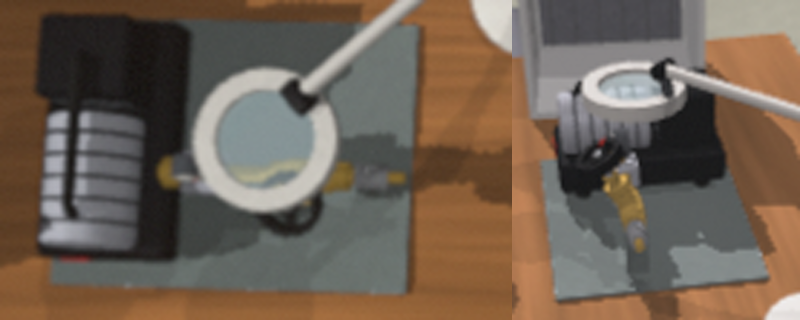

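The crops show the white lens ring over the brass valve, with the black wheel rim visible at its lower edge and the pump on the left. The measurements agree: hinge (0.753,-0.020), lens (0.558,0.207) with r=0.299, turntable (0.505,-0.189) with r=0.300. The only turntable look-alike is the yellow disc at (206,284), and I chose the grey one at (321,217). There is a single lamp.

The arm has to swing about +84°. I'll lift and move above the grip point at about (0.619,0.136).

```bash
python3 -m jog '{"offset":[[0,0,4],[0,0,4],[0,0,4],[0,0,4],[2.8,-2.1,0],[2.8,-2.1,0],[2.8,-2.1,0],[2.8,-2.1,0],[2.8,-2.1,0],[2.8,-2.1,0],[2.8,-2.1,0],[2.8,-2.1,0],[2.8,-2.1,0],[2.8,-2.1,0],[2.8,-2.1,0],[2.8,-2.1,0],[2.8,-2.1,0],[2.8,-2.1,0],[2.8,-2.1,0],[2.7,-1.8,0]],"twist":[[0,0,0],[0,0,0],[0,0,0],[0,0,0],[0,0,-1.8],[0,0,-1.8],[0,0,-1.8],[0,0,-1.8],[0,0,-1.8],[0,0,-1.8],[0,0,-1.8],[0,0,-1.8],[0,0,-1.8],[0,0,-1.8],[0,0,-1.8],[0,0,-1.8],[0,0,-1.8],[0,0,-1.8],[0,0,-1.8],[0,0,-2.1]],"hand":[0,0,0,0,0,0,0,0,0,0,0,0,0,0,0,0,0,0,0,0]}' 30
python3 - <<'E'
from h import *
from scipy.spatial.transform import Rotation as R
s=manip.state();M=R.from_quat(s['ee_rot'],scalar_first=True).as_matrix();print(s['q'].round(2),s['tcp_pos'].round(4),M[:,1].round(3),M[:,2].round(3))
z=np.load('pics/top0.npz');im,d=z['im'],z['d'];P=cloud('top',d);H=P[...,2]
# frame: colour white near turntable, height band
reg=np.zeros(H.shape,bool);reg[185:250,285:355]=1
hsv=cv2.cvtColor(im,cv2.COLOR_RGB2HSV)
m=reg&(hsv[...,2]>190)&(hsv[...,1]<40);F=P[m];F=F[(F[:,2]>.03)&(F[:,2]<.15)]
(c,s_,a)=cv2.minAreaRect((F[:,:2]*1000).astype(np.float32));print('frame',len(F),c,s_,a,F[:,2].min(),F[:,2].max(),F.mean(0))
m2=reg&(H>.012)&(H<.034);Q=P[m2][:,:2];Q=Q[np.hypot(*(Q-[.505,-.189]).T)<.1]
(x,y),r=cv2.minEnclosingCircle((Q*1000).astype(np.float32));print('tt',x,y,r)
sd=np.load('pics/side0.npz');Ps=cloud('side',sd['d']);hs=cv2.cvtColor(sd['im'],cv2.COLOR_RGB2HSV)
ms=(hs[...,2]>150)&(hs[...,1]<60)&(Ps[...,2]>.04)&(Ps[...,2]<.15)&(np.hypot(Ps[...,0]-.505,Ps[...,1]+.189)<.1);G=Ps[ms]
print('side frame',len(G),G.min(0).round(3),G.max(0).round(3),cv2.minAreaRect((G[:,:2]*1000).astype(np.float32)))
E
```

```text
t: 2.6
tcp_pos: [0.6199, 0.1354, 0.4022]
ee_rot: [-0.0, 0.417, 0.909, -0.0]
force: [0.7, -0.1, -0.0]
opening: 0.0853
grip_force: 0.0
[ 0.22  0.68  1.11  2.   -0.    1.08] [0.6199 0.1354 0.4022] [ 0.759  0.652 -0.   ] [-0. -0. -1.]
frame 136 (495.3126525878906, -191.80111694335938) (151.8164520263672, 49.456329345703125) 28.307470321655273 0.032017622720579064 0.1427453835025616 [ 0.50122278 -0.19281221  0.09600184]
tt 498.6072082519531 -186.2759246826172 92.93804931640625
side frame 273 [ 0.422 -0.249  0.042] [ 0.566 -0.152  0.133] ((498.9140930175781, -196.96292114257812), (158.671875, 53.24336624145508), 29.884857177734375)
```

```bash
python3 -m jog '{"offset":[[0,0,-3],[0,0,-3],[0,0,-3],[0,0,-3],[0,0,0],[0,0,0],[0,0,0],[0,0,0],[0,0,0],[0,0,0]],"twist":[[0,0,0],[0,0,0],[0,0,0],[0,0,0],[0,0,0],[0,0,0],[0,0,0],[0,0,0],[0,0,0],[0,0,0]],"hand":[0,0,0,0,120,255,255,255,255,255]}' 30
python3 - <<'E'
import numpy as np
p=np.array([.753,-.020]);a=np.radians(130.7+np.linspace(0,83.5,17))
g=p+.205*np.c_[np.cos(a),np.sin(a)];print((np.diff(g,axis=0)*100).round(2).tolist(),g[[0,-1]],83.5/16)
E
```

```text
t: 3.85
tcp_pos: [0.6201, 0.1366, 0.2863]
ee_rot: [0.001, 0.417, 0.909, 0.001]
force: [0.9, -0.0, 6.3]
opening: 0.0147
grip_force: 29.2
[[-1.36, -1.28], [-1.24, -1.4], [-1.1, -1.51], [-0.96, -1.6], [-0.81, -1.68], [-0.66, -1.75], [-0.49, -1.8], [-0.33, -1.84], [-0.16, -1.86], [0.01, -1.87], [0.18, -1.86], [0.35, -1.83], [0.51, -1.79], [0.67, -1.74], [0.83, -1.67], [0.98, -1.59]] [[ 0.61931983  0.13541754]
 [ 0.58344848 -0.13522709]] 5.21875
```

```bash
python3 -m jog '{"offset":[[-1.36,-1.28,0],[-1.24,-1.4,0],[-1.1,-1.51,0],[-0.96,-1.6,0],[-0.81,-1.68,0],[-0.66,-1.75,0],[-0.49,-1.8,0],[-0.33,-1.84,0],[-0.16,-1.86,0],[0.01,-1.87,0],[0.18,-1.86,0],[0.35,-1.83,0],[0.51,-1.79,0],[0.67,-1.74,0],[0.83,-1.67,0],[0.98,-1.59,0],[0,0,0],[0,0,0]],"twist":[[0,0,5.2],[0,0,5.2],[0,0,5.2],[0,0,5.2],[0,0,5.2],[0,0,5.2],[0,0,5.2],[0,0,5.2],[0,0,5.2],[0,0,5.2],[0,0,5.2],[0,0,5.2],[0,0,5.2],[0,0,5.2],[0,0,5.2],[0,0,5.2],[0,0,0],[0,0,0]],"hand":[255,255,255,255,255,255,255,255,255,255,255,255,255,255,255,255,255,255]}' 30
python3 - <<'E'
from h import *
s=manip.state();print(s['q'].round(2),s['force'],s['torque'])
im,d=manip.get_image('top');np.savez('pics/top1.npz',im=im,d=d);cv2.imwrite('pics/top1.png',im[:,:,::-1])
P=cloud('top',d);H=P[...,2]
m=(H>.235)&(H<.272)&(np.hypot(P[...,0]-.505,P[...,1]+.189)<.085)
c=max(cv2.findContours(m.astype(np.uint8),0,1)[0],key=cv2.contourArea)
Q=onz('top',c[:,0].astype(float),.258)[:,:2]
print(cv2.minEnclosingCircle((Q*1000).astype(np.float32)),m.sum())
E
```

```text
t: 6.1
tcp_pos: [0.5848, -0.1345, 0.2863]
ee_rot: [0.001, -0.292, 0.956, -0.001]
force: [3.7, 0.4, 5.0]
opening: 0.0149
grip_force: 30.0
[-0.23  0.43  0.38  1.52  0.   -0.82] [3.71893947 0.43356452 4.98132943] [-0.03812657 -0.70195566 -0.06380804]
((506.56304931640625, -186.6112060546875), 65.96092987060547) 1204
```

View pics/top1.png

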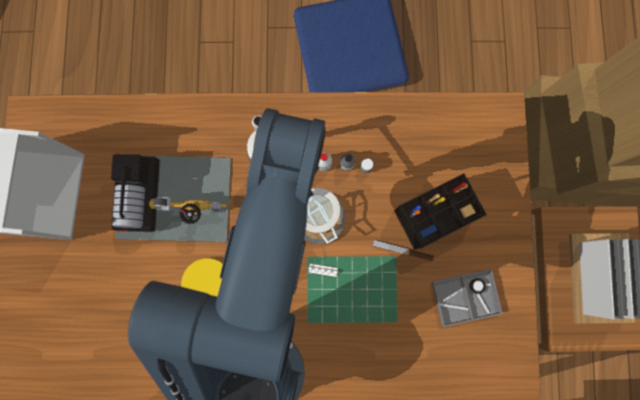

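The view shows the lens over the grey turntable and frame at (322,213), and the whole wheel with its red mark now visible at (190,212). I'll release, rise and measure the wheel.

```bash
python3 -m jog '{"offset":[[0,0,0],[0,0,0],[0,0,0],[0,0,0],[0,0,2],[0,0,3],[0,0,4],[0,0,4],[-2,3,0],[-2,4,0],[-2,5,0],[-2,5,0]],"twist":[[0,0,0],[0,0,0],[0,0,0],[0,0,0],[0,0,0],[0,0,0],[0,0,0],[0,0,0],[0,0,-5],[0,0,-5],[0,0,-5],[0,0,-5]],"hand":[100,0,0,0,0,0,0,0,0,0,0,0]}' 30
python3 - <<'E'
from h import *
s=manip.state();print(s['q'].round(2),s['force'],s['torque'])
I={}
for n in('top','side'):
    im,d=manip.get_image(n);np.savez('pics/%s2.npz'%n,im=im,d=d);I[n]=im
im,d=np.load('pics/top1.npz').values();P=cloud('top',d);H=P[...,2];hsv=cv2.cvtColor(im,cv2.COLOR_RGB2HSV)
reg=np.zeros(H.shape,bool);reg[195:232,172:215]=1
m=reg&(hsv[...,2]<70)&(H>.11)&(H<.2);W=P[m]
print('wheel',m.sum(),W.mean(0),np.median(W,0),W.min(0),W.max(0))
c=W.mean(0);u,sv,vt=np.linalg.svd(W-c);print('normal',vt[2],sv)
g=np.zeros(H.shape,bool);g[150:245,155:232]=1
t=g&(hsv[...,1]<70)&(H<.03)&(H>-.01);T=P[t];
k=max(cv2.findContours(t.astype(np.uint8),0,1)[0],key=cv2.contourArea);Q=onz('top',k[:,0].astype(float),.008)
print('tray',cv2.minAreaRect((Q[:,:2]*1000).astype(np.float32)),np.median(T[:,2]))
b=g&(hsv[...,1]>110)&(hsv[...,0]>12)&(hsv[...,0]<35)&(H>.05)&(H<.12);B=P[b];print('brass',b.sum(),cv2.fitLine(B[:,:2].astype(np.float32),2,0,.01,.01).ravel(),B.min(0),B.max(0))
a=cv2.resize(im[185:235,150:230,::-1],(640,400),interpolation=2);cc=cv2.resize(I['side'][120:180,275:355,::-1],(640,480),interpolation=2)
cv2.imwrite('pics/w2.png',np.hstack([cv2.resize(a,(400,250)),cv2.resize(cc,(333,250))]))
E
```

```text
t: 7.65
tcp_pos: [0.5032, 0.0369, 0.4133]
ee_rot: [0.0, -0.12, 0.993, 0.0]
force: [0.8, -0.2, 0.5]
opening: 0.0851
grip_force: 0.0
[ 0.07  0.28  0.49  1.78  0.   -0.17] [ 0.8002949  -0.18028296  0.51541317] [ 0.00980706 -0.01697126 -0.00675905]
wheel 225 [0.50735663 0.20809472 0.16376873] [0.50702016 0.20744578 0.16361538] [0.4799345  0.17865522 0.14229813] [0.53766059 0.24211508 0.18474372]
normal [ 0.42039556 -0.00557463 -0.90732381] [0.29338432 0.24132675 0.08079813]
tray ((579.0418701171875, 246.52127075195312), (261.9449462890625, 292.0321960449219), 89.25430297851562) 0.00837549008993288
brass 245 [0.03062993 0.9995308  0.5480495  0.21509464] [0.51564932 0.11274485 0.07420622] [0.56240337 0.34547921 0.1192181 ]
```

View pics/w2.png

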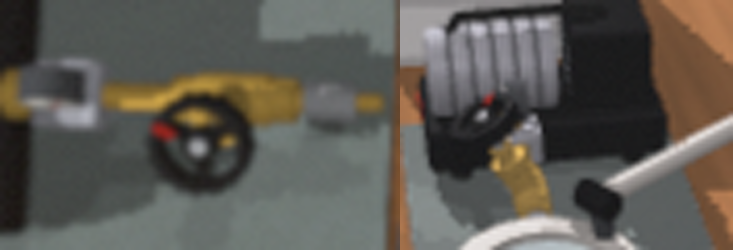

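The crop shows the wheel hub at about pixel (189.6,214.4) in the top image, with the red mark on its left. The plane normal is tilted 25° as described. Next is the wheel centre, by fitting a circle in the rim plane.

```bash
python3 - <<'E'
from h import *
yaw=np.radians(-1);x=np.array([np.cos(yaw),np.sin(yaw),0]);y=np.array([-np.sin(yaw),np.cos(yaw),0]);t=np.radians(25)
n=-np.sin(t)*x+np.array([0,0,np.cos(t)]);e=np.cross(y,n);print('z',n,'x',e)
for nm,f in(('top','pics/top1.npz'),('top','pics/top2.npz'),('side','pics/side2.npz')):
    im,d=np.load(f).values();P=cloud(nm,d);hsv=cv2.cvtColor(im,cv2.COLOR_RGB2HSV)
    near=np.linalg.norm(P-[.506,.208,.160],axis=2)<.05
    rel=(P-[.504,.208,.1566])@n
    m=near&((hsv[...,2]<75)|((hsv[...,0]<8)&(hsv[...,1]>120)))&(abs(rel)<.02)
    k=max(cv2.findContours(m.astype(np.uint8),0,1)[0],key=cv2.contourArea)[:,0].astype(float)
    o,D=ray(nm,k);c0=np.array([.504,.208,.1566])
    for h in(.0,.009):
        pc=c0+h*n;Q=o+D*(((pc-o)@n)/(D@n))[:,None];uv=np.c_[(Q-c0)@e,(Q-c0)@y]
        hull=cv2.convexHull((uv*1000).astype(np.float32))
        (a,b),ax,_=cv2.fitEllipse(hull);(a2,b2),r=cv2.minEnclosingCircle(hull)
        for A,B in((a,b),(a2,b2)):
            print(nm,m.sum(),h,(c0+A/1000*e+B/1000*y).round(4),np.round(ax,1),round(r,1))
    W=P[m];print('top plane rel',np.percentile(rel[m],[10,50,90]).round(4))
im=np.load('pics/top2.npz')['im']
s=manip.state();print(s['tcp_pos'])
E
```

```text
z [-0.42255389  0.00737571  0.90630779] x [ 0.90616975 -0.01581725  0.42261826]
top 256 0.0 [0.5095 0.2109 0.1591] [61.8 70.2] 35.9
top 256 0.0 [0.5105 0.2121 0.1596] [61.8 70.2] 35.9
top 256 0.009 [0.5122 0.2084 0.1604] [61.4 69.8] 35.6
top 256 0.009 [0.5132 0.2096 0.1609] [61.4 69.8] 35.6
top plane rel [-0.0024  0.0058  0.0118]Traceback (most recent call last):
  File "<stdin>", line 9, in <module>
ValueError: max() iterable argument is empty
```

```bash
python3 - <<'E'
from h import *
n=np.array([-.42255,.00738,.90631]);e=np.array([.90617,-.01582,.42262]);y=np.array([.01745,.99985,0])
print('hub',onz('top',[(189.6,214.4)],.165),onz('top',[(189.6,214.4)],.1566))
c0=np.array([.510,.2085,.1566])
for nm,f in(('top','pics/top1.npz'),('side','pics/side2.npz'),('side','pics/side0.npz')):
    im,d=np.load(f).values();P=cloud(nm,d);hsv=cv2.cvtColor(im,cv2.COLOR_RGB2HSV);v=hsv[...,2]
    near=np.linalg.norm(P-c0,axis=2)<.045
    m=near&(abs((P-c0)@n)<.018)&((v<60)|((hsv[...,0]<8)&(hsv[...,1]>120)))
    q=np.argwhere(m)[:,::-1];W=P[m]
    print(f,m.sum(),'px',q.min(0),q.max(0),'mean',W.mean(0).round(4),'along e',np.percentile((W-c0)@e,[1,50,99]).round(4),'y',np.percentile((W-c0)@y,[1,50,99]).round(4),'n',np.percentile((W-c0)@n,[1,50,99]).round(4))
    r=near&((hsv[...,0]<8)|(hsv[...,0]>172))&(hsv[...,1]>130);print('red',r.sum(),P[r].mean(0))
# pipe centreline from coupler/brass ends at y<.15
im,d=np.load('pics/top1.npz').values();P=cloud('top',d)
for y0,y1 in((.10,.13),(.13,.16),(.16,.18),(.25,.28)):
    k=(P[...,1]>y0)&(P[...,1]<y1)&(P[...,2]>.06)&(P[...,2]<.13)&(P[...,0]<.65)&(P[...,0]>.45);W=P[k];print(y0,k.sum(),W[:,0].min().round(3),W[:,0].max().round(3),np.median(W,0).round(3))
E
```

```text
hub [[0.50572051 0.20938679 0.165     ]] [[0.50663632 0.21153896 0.1566    ]]
pics/top1.npz 208 px [179 204] [200 223] mean [0.508  0.2097 0.1643] along e [-0.0258  0.0021  0.032 ] y [-0.0293 -0.0001  0.0312] n [-0.0045  0.0081  0.0172]
red 15 [0.51659342 0.23018003 0.17058122]
pics/side2.npz 148 px [287 143] [303 156] mean [0.5099 0.1999 0.1587] along e [-0.0293  0.0015  0.0321] y [-0.035  -0.0116  0.0253] n [-0.0099  0.003   0.0098]
red 3 [0.51594431 0.22934564 0.16710418]
pics/side0.npz 150 px [287 143] [303 156] mean [0.51   0.2001 0.1586] along e [-0.0295  0.0004  0.0322] y [-0.0344 -0.0098  0.028 ] n [-0.0092  0.0028  0.0097]
red 3 [0.51598705 0.22979419 0.16686676]
0.1 24 0.535 0.555 [0.545 0.122 0.081]
0.13 77 0.531 0.559 [0.544 0.147 0.086]
0.16 54 0.53 0.559 [0.544 0.17  0.088]
0.25 41 0.542 0.556 [0.549 0.266 0.085]
```

```bash
python3 -m jog '{"offset":[[0,2.2,0],[0,2.2,0],[0,2.2,0],[0,2.2,0],[0,2.2,0],[0,2.2,0],[0,2.2,0],[0,1.9,0],[-0.6,0,-3.5],[-0.6,0,-3.5],[-0.6,0,-3.5],[-0.7,0,-3.5],[-0.6,0,-3.4],[0,0,0]],"twist":[[0,0,-9],[0,0,-9],[0,0,-9],[0,0,-9],[0,0,-9],[0,0,-9],[0,0,-9],[0,0,-9],[0,-5,0],[0,-5,0],[0,-5,0],[-0.2,-5,0],[-0.2,-5,0],[0,0,0]],"hand":[0,0,0,0,0,0,0,0,0,0,0,0,0,0]}' 40
cat > tc.py <<'E'
from h import *
from scipy.spatial.transform import Rotation as R
n=np.array([-.42255,.00738,.90631]);C=np.array([.510,.209,.157])
e=np.array([.90617,-.01582,.42262]);y=np.array([.01745,.99985,0])
s=manip.state();M=R.from_quat(s['ee_rot'],scalar_first=True).as_matrix()
ty=M[:,1];r=s['tcp_pos']-C
print('t',round(s['t'],2),'q',s['q'].round(3),'tool.z err e,y',(M[:,2]@np.c_[e,y]).round(4),'ang',round(np.degrees(np.arctan2(ty@y,ty@e)),2),'rel e,y,n mm',(1000*np.array([r@e,r@y,r@n])).round(1),'F eyn',(s['force']@np.c_[e,y,n]).round(1),'Mn',round(s['torque']@n,3),'M',(s['torque']@np.c_[e,y]).round(2),'op',round(s['opening'],4),'gf',round(s['grip_force'],1))
E
python3 tc.py
```

```text
t: 9.5
tcp_pos: [0.4734, 0.2076, 0.2521]
ee_rot: [0.172, 0.475, 0.859, 0.089]
force: [0.9, 1.3, 1.0]
opening: 0.0854
grip_force: 0.0
t 9.5 q [ 0.532 -0.05  -0.376  0.91  -0.203  1.508] tool.z err e,y [-0.0468 -0.0041] ang 33.22 rel e,y,n mm [  7.1  -2.1 101.7] F eyn [1.2 1.3 0.6] Mn -0.013 M [-0.01  0.24] op 0.0854 gf 0.0
```

```bash
python3 -m jog '{"offset":[[-0.64,0.22,-0.3],[0,0,0],[0.79,-0.01,-1.69],[0.79,-0.01,-1.69],[0.79,-0.01,-1.69],[0.79,-0.01,-1.69]],"twist":[[0.2,-2.7,0],[0,0,0],[0,0,0],[0,0,0],[0,0,0],[0,0,0]],"hand":[0,0,0,0,0,0]}' 40;python3 tc.py
python3 -c "
from h import *
im,_=manip.get_image('side');cv2.imwrite('pics/s3.png',cv2.resize(im[90:190,250:370,::-1],(720,600),interpolation=2))"
```

```text
t: 10.25
tcp_pos: [0.505, 0.2119, 0.1872]
ee_rot: [0.193, 0.473, 0.853, 0.105]
force: [0.7, -0.0, 0.2]
opening: 0.0855
grip_force: 0.0
t 10.25 q [ 0.517  0.007 -0.513  0.66  -0.217  1.488] tool.z err e,y [0.0072 0.0041] ang 32.89 rel e,y,n mm [ 8.2  2.8 29.5] F eyn [ 0.7 -0.  -0.1] Mn 0.033 M [0.04 0.35] op 0.0855 gf 0.0
```

View pics/s3.png

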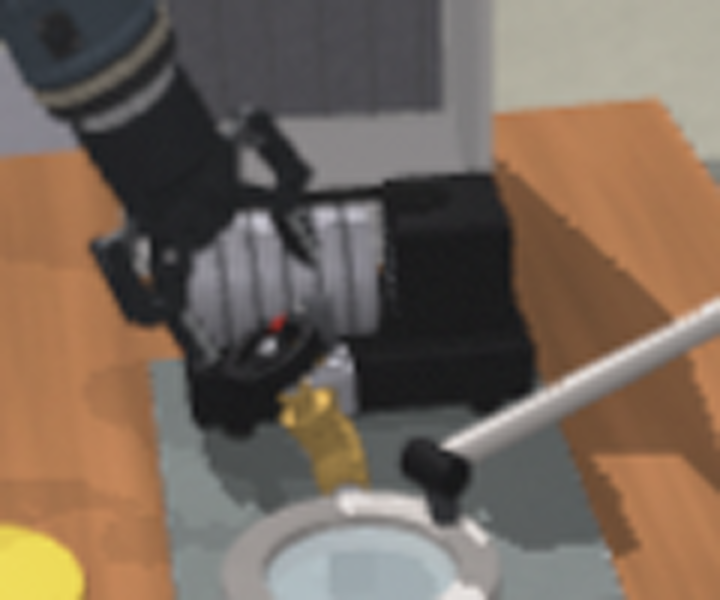

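The view shows the open fingers above the wheel, whose hub is at about (268,345) in the crop with the red mark at (275,322). The fingers straddle it, and the lens is clear at the bottom.

```bash
python3 tc.py; python3 -m jog '{"offset":[[-0.74,-0.27,-0.35],[0,0,0]],"twist":[[0,0,0],[0,0,0]],"hand":[0,0]}' 40 >/dev/null;python3 tc.py
```

```text
t 10.3 q [ 0.517  0.01  -0.516  0.657 -0.217  1.487] tool.z err e,y [0.0051 0.0029] ang 32.91 rel e,y,n mm [ 6.9  2.3 27.5] F eyn [-2.4 -1.1 -2.7] Mn -0.018 M [-0.07  0.53] op 0.0855 gf 0.0
t 10.55 q [ 0.522 -0.01  -0.541  0.651 -0.219  1.492] tool.z err e,y [0.0072 0.0036] ang 32.91 rel e,y,n mm [-2.2 -0.7 30. ] F eyn [ 0.4  1.1 -0.2] Mn -0.045 M [-0.07  0.33] op 0.0853 gf 0.0
```

```bash
python3 -m jog '{"offset":[[0.67,0.05,-1.15],[0.6,0,-1.2],[0.6,0,-1.2],[0,0,0],[0,0,0]],"twist":[[0.1,0,0],[0,0.3,0],[0,0,0],[0,0,0],[0,0,0]],"hand":[0,0,0,0,0]}' 40 >/dev/null;python3 tc.py
```

```text
t 11.18 q [ 0.499  0.058 -0.569  0.555 -0.207  1.472] tool.z err e,y [0.0016 0.0046] ang 32.88 rel e,y,n mm [ -0.7   0.1 -10.9] F eyn [ 0.5  0.1 -0.5] Mn 0.018 M [0.01 0.44] op 0.0856 gf 0.0
```

```bash
python3 -m jog '{"offset":[[0,0,0],[0,0,0],[0,0,0],[0,0,0],[0,0,0],[0,0,0]],"twist":[[0,0,0],[0,0,0],[0,0,0],[0,0,0],[0,0,0],[0,0,0]],"hand":[40,80,120,160,200,200]}' 30 >/dev/null;python3 tc.py
```

```text
t 11.93 q [ 0.5    0.057 -0.569  0.556 -0.207  1.472] tool.z err e,y [0.0026 0.0053] ang 32.88 rel e,y,n mm [ -0.3   0.3 -10.3] F eyn [-1.7 -0.5  7.7] Mn -0.072 M [-0.29  0.71] op 0.0631 gf 31.0
```

```bash
python3 -m jog '{"offset":[[0,0,0],[0,0,0],[0,0,0],[0,0,0],[0,0,0],[0,0,0]],"twist":[[1.27,-0.02,-2.72],[1.69,-0.03,-3.63],[1.69,-0.03,-3.63],[1.69,-0.03,-3.63],[1.69,-0.03,-3.63],[0,0,0]],"hand":[200,200,200,200,200,200]}' 30 >/dev/null;python3 tc.py
python3 -m jog '{"offset":[[0,0,0],[0,0,0],[0,0,0]],"twist":[[0.85,-0.01,-1.81],[0.85,-0.01,-1.81],[0,0,0]],"hand":[200,200,200]}' 30 >/dev/null;python3 tc.py
```

```text
t 12.68 q [ 0.501  0.056 -0.57   0.554 -0.209  1.806] tool.z err e,y [0.0043 0.0044] ang 13.79 rel e,y,n mm [ -0.2   0.4 -10.3] F eyn [-0.9 -0.4  6. ] Mn -0.101 M [-0.08  0.51] op 0.0628 gf 31.3
t 13.05 q [ 0.501  0.056 -0.57   0.554 -0.209  1.875] tool.z err e,y [0.0046 0.0044] ang 9.81 rel e,y,n mm [ -0.1   0.4 -10.3] F eyn [-0.1  0.1  6.6] Mn -0.168 M [-0.    0.38] op 0.0632 gf 31.4
```

```bash
echo "print('eff6',s['joint_efforts'][5].round(3), 'torque',s['torque'].round(3))">>tc.py
python3 -m jog '{"offset":[[0,0,0],[0,0,0]],"twist":[[1.27,-0.02,-2.72],[0,0,0]],"hand":[200,200]}' 30 >/dev/null;python3 tc.py
python3 -m jog '{"offset":[[0,0,0],[0,0,0]],"twist":[[1.27,-0.02,-2.72],[0,0,0]],"hand":[200,200]}' 30 >/dev/null;python3 tc.py
```

```text
t 13.3 q [ 0.501  0.056 -0.57   0.554 -0.209  1.928] tool.z err e,y [0.0047 0.0042] ang 6.79 rel e,y,n mm [ -0.1   0.4 -10.3] F eyn [-0.6 -1.3  5.9] Mn -0.161 M [-0.04  0.33] op 0.0627 gf 31.4
eff6 0.441 torque [ 0.041  0.332 -0.161]
t 13.55 q [ 0.501  0.056 -0.57   0.554 -0.21   1.98 ] tool.z err e,y [0.0049 0.004 ] ang 3.79 rel e,y,n mm [ -0.1   0.4 -10.3] F eyn [ 0.  -0.7  6. ] Mn -0.145 M [-0.08  0.28] op 0.063 gf 31.4
eff6 0.442 torque [-0.01   0.285 -0.168]
```

```bash
for i in 1; do :; done
python3 -m jog '{"offset":[[0,0,0],[0,0,0]],"twist":[[1.27,-0.02,-2.72],[0,0,0]],"hand":[200,200]}' 30 >/dev/null;python3 tc.py|cut -c 1-12,75-
python3 -m jog '{"offset":[[0,0,0],[0,0,0]],"twist":[[1.27,-0.02,-2.72],[0,0,0]],"hand":[200,200]}' 30 >/dev/null;python3 tc.py|cut -c 1-12,75-
```

```text
t 13.8 q [ 01 0.0038] ang 0.79 rel e,y,n mm [ -0.    0.4 -10.3] F eyn [-0.2  0.5  6.1] Mn -0.143 M [-0.1   0.24] op 0.0628 gf 31.4
eff6 0.442 t
t 14.05 q [ 53 0.0036] ang -2.22 rel e,y,n mm [  0.    0.4 -10.3] F eyn [ 0.1 -0.1  5.2] Mn -0.151 M [-0.16  0.18] op 0.0629 gf 31.4
eff6 0.443 t
```

```bash
python3 -c "
from h import *
im,d=manip.get_image('side');np.savez('pics/side4.npz',im=im,d=d);cv2.imwrite('pics/s4.png',cv2.resize(im[90:190,250:370,::-1],(720,600),interpolation=2))"
```

```text
(no output)
```

View pics/s4.png

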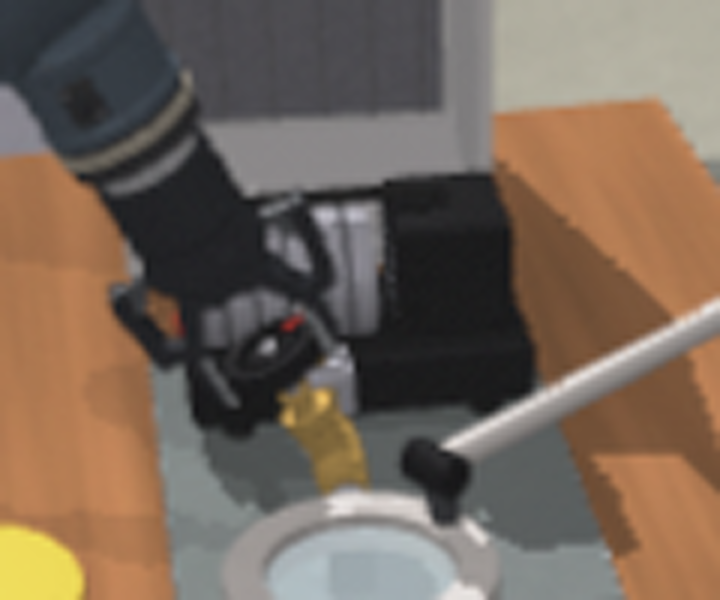

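The red mark has moved from (275,322) to (293,322), clockwise, so the wheel turns with the fingers. The running moment is steady at about -0.15 Nm, which is the packing friction.

```bash

python3 -m jog '{"offset":[[0,0,0],[0,0,0]],"twist":[[1.27,-0.02,-2.72],[0,0,0]],"hand":[200,200]}' 30 >/dev/null;python3 tc.py|cut -c 1-12,75-
python3 -m jog '{"offset":[[0,0,0],[0,0,0]],"twist":[[1.27,-0.02,-2.72],[0,0,0]],"hand":[200,200]}' 30 >/dev/null;python3 tc.py|cut -c 1-12,75-
```

```text
t 14.35 q [ 54 0.0034] ang -5.21 rel e,y,n mm [ -0.    0.4 -10.3] F eyn [0.9 0.1 5.2] Mn -0.126 M [-0.12  0.08] op 0.0631 gf 31.4
eff6 0.443 t
t 14.6 q [ 07 0.0032] ang -8.22 rel e,y,n mm [  0.1   0.4 -10.3] F eyn [ 0.6 -0.   5.1] Mn -0.178 M [-0.17  0.06] op 0.0634 gf 31.4
eff6 0.444 t
```

```bash

python3 -m jog '{"offset":[[0,0,0],[0,0,0]],"twist":[[1.27,-0.02,-2.72],[0,0,0]],"hand":[200,200]}' 30 >/dev/null;python3 tc.py|cut -c 1-12,75-
python3 -m jog '{"offset":[[0,0,0],[0,0,0]],"twist":[[1.27,-0.02,-2.72],[0,0,0]],"hand":[200,200]}' 30 >/dev/null;python3 tc.py|cut -c 1-12,75-
```

```text
t 14.85 q [ 59 0.003 ] ang -11.23 rel e,y,n mm [  0.1   0.3 -10.3] F eyn [ 0.6 -1.2  5.6] Mn -0.088 M [-0.18  0.04] op 0.0632 gf 31.5
eff6 0.444 t
t 15.1 q [ 0  0.0028] ang -14.22 rel e,y,n mm [  0.2   0.4 -10.3] F eyn [ 0.4 -0.4  5.1] Mn -0.105 M [-0.17 -0.06] op 0.0632 gf 31.5
eff6 0.456 t
```

```bash

python3 -m jog '{"offset":[[0,0,0],[0,0,0]],"twist":[[0.85,-0.01,-1.81],[0,0,0]],"hand":[200,200]}' 30 >/dev/null;python3 tc.py|cut -c 1-12,75-
```

```text
t 15.35 q [ 6  0.0027] ang -16.2 rel e,y,n mm [  0.1   0.3 -10.3] F eyn [ 1.3 -1.1  5.6] Mn -0.129 M [-0.24 -0.09] op 0.0629 gf 31.5
eff6 0.248 t
```

```bash

python3 -m jog '{"offset":[[0,0,0],[0,0,0]],"twist":[[0.85,-0.01,-1.81],[0,0,0]],"hand":[200,200]}' 30 >/dev/null;python3 tc.py|cut -c 1-12,75-
python3 tc.py|cut -c 75-
python3 -m jog '{"offset":[[0,0,0],[0,0,0]],"twist":[[0.85,-0.01,-1.81],[0,0,0]],"hand":[200,200]}' 30 >/dev/null;python3 tc.py|cut -c 1-12,75-
```

```text
t 15.6 q [ 0  0.0026] ang -18.2 rel e,y,n mm [  0.1   0.3 -10.3] F eyn [ 1.1 -1.   5.9] Mn -0.133 M [-0.33 -0.1 ] op 0.0631 gf 31.5
eff6 0.247 t
  0.0026] ang -18.2 rel e,y,n mm [  0.1   0.3 -10.3] F eyn [ 1.1 -1.   5.9] Mn -0.133 M [-0.33 -0.1 ] op 0.0631 gf 31.5

t 15.85 q [ 6  0.0025] ang -20.21 rel e,y,n mm [  0.2   0.3 -10.3] F eyn [-0.2 -1.   5.1] Mn -0.142 M [-0.28 -0.18] op 0.0631 gf 31.5
eff6 0.248 t
```

```bash

python3 -m jog '{"offset":[[0,0,0],[0,0,0]],"twist":[[0.85,-0.01,-1.81],[0,0,0]],"hand":[200,200]}' 30 >/dev/null;python3 tc.py|cut -c 1-12,75-
python3 -m jog '{"offset":[[0,0,0],[0,0,0]],"twist":[[0.85,-0.01,-1.81],[0,0,0]],"hand":[200,200]}' 30 >/dev/null;python3 tc.py|cut -c 1-12,75-
python3 -m jog '{"offset":[[0,0,0],[0,0,0]],"twist":[[0.85,-0.01,-1.81],[0,0,0]],"hand":[200,200]}' 30 >/dev/null;python3 tc.py|cut -c 1-12,75-
```

```text
t 16.1 q [ 01 0.0024] ang -22.21 rel e,y,n mm [  0.2   0.3 -10.3] F eyn [ 1.1 -1.1  5.5] Mn -0.129 M [-0.37 -0.24] op 0.063 gf 31.5
eff6 0.248 t
t 16.35 q [ 6  0.0023] ang -24.2 rel e,y,n mm [  0.2   0.3 -10.3] F eyn [ 0.  -1.4  4.4] Mn -0.098 M [-0.43 -0.26] op 0.0632 gf 31.5
eff6 0.248 t
t 16.6 q [ 01 0.0022] ang -26.21 rel e,y,n mm [  0.2   0.2 -10.3] F eyn [ 2.  -1.2  4.4] Mn -0.083 M [-0.43 -0.29] op 0.0633 gf 31.5
eff6 0.249 t
```

```bash

python3 -m jog '{"offset":[[0,0,0],[0,0,0]],"twist":[[0.85,-0.01,-1.81],[0,0,0]],"hand":[200,200]}' 30 >/dev/null;python3 tc.py|cut -c 1-12,75-
python3 -m jog '{"offset":[[0,0,0],[0,0,0]],"twist":[[0.85,-0.01,-1.81],[0,0,0]],"hand":[200,200]}' 30 >/dev/null;python3 tc.py|cut -c 1-12,75-
python3 -m jog '{"offset":[[0,0,0],[0,0,0]],"twist":[[0.85,-0.01,-1.81],[0,0,0]],"hand":[200,200]}' 30 >/dev/null;python3 tc.py|cut -c 1-12,75-
```

```text
t 16.85 q [ 62 0.0021] ang -28.21 rel e,y,n mm [  0.3   0.2 -10.3] F eyn [ 1.6 -1.3  5.2] Mn -0.167 M [-0.5  -0.39] op 0.063 gf 31.5
eff6 0.249 t
t 17.1 q [ 02 0.0019] ang -30.19 rel e,y,n mm [  0.3   0.2 -10.3] F eyn [ 0.9 -0.9  5.4] Mn 0.219 M [-0.63 -0.4 ] op 0.0628 gf 31.5
eff6 0.593 t
t 17.35 q [ 62 0.0018] ang -32.19 rel e,y,n mm [  0.3   0.2 -10.3] F eyn [ 0.8 -1.7  5.5] Mn 0.279 M [-0.61 -0.45] op 0.0629 gf 31.6
eff6 0.694 t
```

The seat is felt. Joint effort jumped 0.25→0.59, then rose 0.10 per 2° (3 Nm/rad), with onset at a tool angle of about -28.2° and a total squeeze of about 0.07 rad. Backing out 270° means ending at a tool angle of 241.8° (= -118.2°), which is +274.0° from here.

```bash

python3 -m jog '{"offset":[[0,0,0],[0,0,0],[0,0,0],[0,0,0],[0,0,0],[0,0,0],[0,0,0],[0,0,0],[0,0,0],[0,0,0],[0,0,0],[0,0,0],[0,0,0],[0,0,0],[0,0,0],[0,0,0],[0,0,0],[0,0,0]],"twist":[[-1.69,0.03,3.63],[-3.38,0.06,7.25],[-3.38,0.06,7.25],[-3.38,0.06,7.25],[-3.38,0.06,7.25],[-3.38,0.06,7.25],[-3.38,0.06,7.25],[-3.38,0.06,7.25],[-3.38,0.06,7.25],[-3.38,0.06,7.25],[-3.38,0.06,7.25],[-3.38,0.06,7.25],[-3.38,0.06,7.25],[-3.38,0.06,7.25],[-3.38,0.06,7.25],[-3.38,0.06,7.25],[-3.38,0.06,7.25],[0,0,0]],"hand":[200,200,200,200,200,200,200,200,200,200,200,200,200,200,200,200,200,200]}' 30 >/dev/null;python3 tc.py
```

```text
t 19.6 q [ 0.499  0.061 -0.56   0.567 -0.207  0.302] tool.z err e,y [-0.0037  0.0016] ang 99.97 rel e,y,n mm [ -0.4   0.1 -10.4] F eyn [-1.2 -2.8  9.9] Mn 0.171 M [-0.7   0.71] op 0.0631 gf 32.1
eff6 -1.473 torque [-0.691  0.722 -0.14 ]
```

```bash

python3 -m jog '{"offset":[[0,0,0],[0,0,0],[0,0,0],[0,0,0],[0,0,0],[0,0,0],[0,0,0],[0,0,0],[0,0,0],[0,0,0],[0,0,0],[0,0,0],[0,0,0],[0,0,0],[0,0,0],[0,0,0],[0,0,0],[0,0,0],[0,0,0],[0,0,0]],"twist":[[-1.69,0.03,3.63],[-3.38,0.06,7.25],[-3.38,0.06,7.25],[-3.38,0.06,7.25],[-3.38,0.06,7.25],[-3.38,0.06,7.25],[-3.38,0.06,7.25],[-3.38,0.06,7.25],[-3.38,0.06,7.25],[-3.38,0.06,7.25],[-3.38,0.06,7.25],[-3.38,0.06,7.25],[-3.38,0.06,7.25],[-3.38,0.06,7.25],[-3.38,0.06,7.25],[-3.38,0.06,7.25],[-3.38,0.06,7.25],[-1.69,0.03,3.63],[0,0,0],[0,0,0]],"hand":[200,200,200,200,200,200,200,200,200,200,200,200,200,200,200,200,200,200,200,200]}' 30 >/dev/null;python3 tc.py
```

```text
t 22.1 q [ 0.505  0.061 -0.564  0.563 -0.219 -2.065] tool.z err e,y [ 0.0028 -0.0056] ang -124.17 rel e,y,n mm [ -0.3  -0.4 -10.4] F eyn [-0.5 -4.9 11.4] Mn 0.112 M [-1.68  0.82] op 0.0632 gf 32.1
eff6 0.09 torque [-1.557  0.849 -0.609]
```

```bash

python3 -m jog '{"offset":[[0,0,0],[0,0,0],[0,0,0],[0,0,0],[0,0,0]],"twist":[[-0.85,0.01,1.81],[-0.85,0.01,1.81],[-0.85,0.01,1.81],[0,0,0],[0,0,0]],"hand":[200,200,200,200,200]}' 30 >/dev/null;python3 tc.py
python3 -c "
from h import *
for n in ('side','top'):
    im,d=manip.get_image(n);np.savez('pics/%s5.npz'%n,im=im,d=d)
im=np.load('pics/side5.npz')['im'];cv2.imwrite('pics/s5.png',cv2.resize(im[90:190,250:370,::-1],(720,600),interpolation=2))"
```

```text
t 22.73 q [ 0.505  0.06  -0.564  0.561 -0.219 -2.169] tool.z err e,y [ 0.0037 -0.0057] ang -118.17 rel e,y,n mm [ -0.2  -0.4 -10.4] F eyn [ 1.1 -5.5 10.3] Mn 0.112 M [-1.79  0.75] op 0.0632 gf 32.1
eff6 0.108 torque [-1.657  0.774 -0.655]
```

View pics/s5.png

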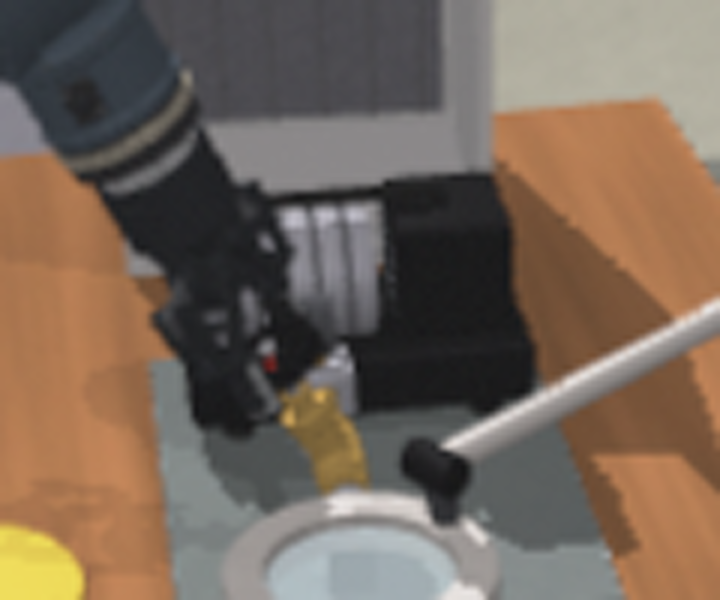

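The red mark is now on the near side at (270,362). That matches its start of about 62° plus a net 209°, so about 271° (-y). I'll release and retreat along the stem.

```bash

python3 -m jog '{"offset":[[0,0,0],[0,0,0],[0,0,0],[0,0,0],[-0.42,0,0.91],[-0.84,0,1.81],[-1.27,0,2.72],[-1.27,0,2.72],[-1.27,0,2.72],[-2,0,3],[-3,1,4],[-3,2,4],[-3,2,3],[0,0,0]],"twist":[[0,0,0],[0,0,0],[0,0,0],[0,0,0],[0,0,0],[0,0,0],[0,0,0],[0,0,0],[0,0,0],[0,0,0],[0,0,0],[0,0,0],[0,0,0],[0,0,0]],"hand":[100,0,0,0,0,0,0,0,0,0,0,0,0,0]}' 30;
python3 - <<'E'
from h import *
c=np.array([.510,.209,.157]);e=np.array([.90617,-.01582,.42262]);y=np.array([.01745,.99985,0])
for n in('top','side'):
    im,d=manip.get_image(n);np.savez('pics/%s6.npz'%n,im=im,d=d);P=cloud(n,d);h=cv2.cvtColor(im,cv2.COLOR_RGB2HSV)
    cv2.imwrite('pics/%s6.png'%n,im[:,:,::-1])
for f,n in(('top1','top'),('side0','side'),('top6','top'),('side6','side')):
    im,d=np.load('pics/%s.npz'%f).values();P=cloud(n,d);h=cv2.cvtColor(im,cv2.COLOR_RGB2HSV)
    r=(np.linalg.norm(P-c,axis=2)<.045)&((h[...,0]<8)|(h[...,0]>172))&(h[...,1]>130)
    q=P[r].mean(0)-c if r.any() else np.zeros(3);print(f,r.sum(),q.round(4),'ang',np.degrees(np.arctan2(q@y,q@e)).round(1))
    if n=='top' and f=='top6':
        m=(P[...,2]>.235)&(P[...,2]<.272)&(np.hypot(P[...,0]-.505,P[...,1]+.189)<.085)
        k=max(cv2.findContours(m.astype(np.uint8),0,1)[0],key=cv2.contourArea)
        print('lens',cv2.minEnclosingCircle((onz('top',k[:,0].astype(float),.258)[:,:2]*1000).astype(np.float32)))
E
```

```text
t: 24.58
tcp_pos: [0.3522, 0.2606, 0.3984]
ee_rot: [-0.051, 0.945, -0.245, 0.213]
force: [0.7, -0.2, -0.2]
opening: 0.0854
grip_force: 0.0
top1 15 [0.0066 0.0212 0.0136] ang 61.9
side0 3 [0.006  0.0208 0.0099] ang 66.1
top6 16 [-0.0032 -0.0211  0.0084] ang -87.3
lens ((506.4412536621094, -185.56430053710938), 66.30235290527344)
side6 5 [-0.0032 -0.0156  0.0025] ang -95.8
```

View pics/top6.png

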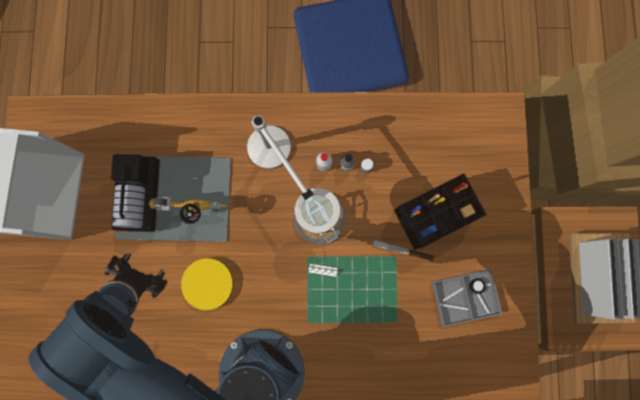

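The final view shows the lens over the frame at (320,213), the wheel with its red mark at (193,212), the other items unmoved and the gripper clear. The mark turned a net 211°, against 209° expected.

```bash
python3 -c "
from plant import manip
print(manip.finish_job())"
```

```text
the job is handed in; nothing more can be done
None
```

The job is handed in at about 25 s: the lens is about 12 mm from the frame's measured centre, nearly all of it along the arm where the hinge cannot correct, the needle was seated gently (about 0.07 rad of squeeze) and backed out about 270°, and the gripper is open and clear of everything.

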